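# Open the stiff twist-off jar in the bracing block

### The arm

A 7-joint arm with a two-finger parallel gripper is mounted at the origin on the work surface. World frame = base frame: x ahead of the robot, y to its left, z up, the work surface at z = 0. Lengths are in m, angles in rad, forces in N, time in s.
With the tool pointing down it reaches from about 0.425 to 0.925 m from the base axis. Payload 6.8 kg.
Tool frame: the origin (TCP) lies between the finger pads; the fingertips stand 11 mm ahead of it and the grasp point (between the pads) lies 8 mm behind it; z points along the fingers, y is the line along which they close (so a half turn about z gives the same grasp; the last joint's range is limited). The gripper opens to 85 mm and grips with 20 to 120 N. Pads are 22 mm wide; open, the fingers measure 114 mm over their backs; the gripper's body (76 mm by 85 mm) begins 54 mm behind the grasp point. The pads swing forward as they close: fully open they stand 13 mm farther back than shut.
Start: joints at [-1.427, 0.477, 0.022, 1.555, -0.011, 1.109, -0.083], TCP at [0.168, 0.654, 0.242] pointing down, gripper open.
Joint ranges: [-2.96, 2.96], [-0.34, 2.1], [-1.41, 1.46], [0.24, 2.44], [-1.37, 4.51], [0.17, 1.92], [-2.96, 2.96]. Speed limits (rad/s): [2.39, 2.39, 3.14, 3.14, 3.14, 3.14, 3.14].

### API

Orientations are given as a rotation vector (axis times angle).
In Python, from bench import r gives the robot as it stands.
- The arm moves only by the tool send_rows, never from a script. Its argument "deltas" is a list of rows, each an object of numbers: "dx", "dy", "dz": the shift along the world's x, y, z in mm; "rx", "ry", "rz": the turn, a rotation vector about the world's x, y, z in degrees. A call has 1 to 5 rows; each row is the pose to reach, as a shift and turn from the pose commanded when the call began; what a row does not reach only later rows make up. A row lasts 1/12 s, in which the tool goes at most 41.7 mm and 7.16 degrees, less where a joint would pass 70% of its speed; a pose out of reach is approached as far as the arm can. A call with a gripper value outside its range is refused whole. "jaw" is the finger opening in mm, from 0 to 85.4, set as the call begins (left out, the last holds). The fingers move at their own pace and stop on an object; "newtons" is the grip in N (left out, the last holds). Time passes only in rows, so rows that repeat a pose let the fingers close. It gives the time, the measured TCP pose, the force, the opening and the grip force at its end, in the units of the state.
- r.get_obs(): the state, without advancing time (a new reading comes with each control period).
- r.grab_frame(name): name is "scene" or "side" or "wrist"; returns a dict with "frame" (400x640x3 uint8, blue, green, red), "z_map" (400x640 float32, m along the optical axis (not along the pixel's ray), 0 where there is no reading), "vertical_fov" (degrees; the focal length in pixels is half the picture's height over the tangent of half this angle, whatever the lens; pixels are square), "cx", "cy" (the principal point, pixels), "distortion" ([k1, k2, p1, p2, k3] as OpenCV has them; the pictures are not rectified), "xyz" and "orientation" of the camera in the world. Camera axes: x right, y down, z forward; pixel columns grow to the right and rows downward; lengths in m; the calibration is good to about 2 mm. A picture is of the moment at which its call begins.
- r.hand_in(): hands the job in; it is judged then, once.
The state is a dict: "clock": time; "joints": joint angles; "qvel": joint speeds; "tau": joint torques, N m; "tcp_pos": TCP position; "orientation": TCP orientation; "contact_force": force on the tool from outside, world axes, zero at the start; "moment": the same for the moment, N m; "grip_width": finger opening in m; "gripper_force": force on a finger pad.
Only numpy, scipy, OpenCV 4.12 (cv2) and the standard library are available. Lean on these libraries where they do the work, as an engineer would, in place of code of your own. Each camera call takes 0.05 s, during which the arm holds its last target. There are 200 camera calls.

### The job

The lid of the square stoneware jar is too tight to open freestanding, so stand the closed jar fully home in the square well of the wooden bracing block, then unscrew the lid anticlockwise, stopping as soon as its threads let go. Lift the lid straight off and finish while still holding it, level and clear, a couple of centimetres above the mouth of the jar, with the jar still standing in the block. Leave the other kitchen things where they are and do not tip the jar over.

Things in the scene. Friction and masses are not known exactly. Their poses are not given: they have to be found in the camera images.
- jar: Square white stoneware jar, about 0.4 kg: body 64 x 64 mm (sides along its x, y), 60 mm tall, edges rounded 5 mm; shoulder up to 68 mm; round neck 40 mm across with its rim at 98 mm. Origin: centre of its underside, z up. Starts freestanding with its lid on, and would just spin if the lid were twisted there. It may be lifted and carried by its closed lid.
- lid: Round steel lid of the square jar, 61 mm across, 24 mm tall, 70 g. Origin: centre of its lower edge, z up; 77 mm above the jar's underside when closed. About 0.5 N m turns it, anticlockwise from above. Locked on until 1.2 rad (allow 0.1 to 0.2 more for the jar's play in the block), it does not rise by itself; then it lifts straight off, edge level with the rim after 21 mm. Catches again near 2.3.
- seal (a joint): How far the lid is unscrewed, rad: the rubber seal ring in the jar's mouth, which the lid turns with it (lag up to 0.15). 0 tight, grows anticlockwise seen from above; the threads are free from about 1.2; do not exceed 1.8. Keeps its value when the lid is off.
- brace: Wooden bracing block fixed to the worktop, 124 x 124 mm, 42 mm tall, with a square well in its top: 70 x 70 mm (sides along the block's x, y), 34 mm deep, mouth chamfered 3 mm. Origin: centre of its underside, z up. The jar fits in any quarter-turn position with 3 mm play per side; when home its underside is 8 mm above the worktop.
- bowl: Bystander: mixing bowl, 170 mm across and 85 mm tall, origin at the centre of its underside.
- roundjar: Bystander: small round closed jar, 60 mm across and 95 mm tall, origin at the centre of its underside. Not the jar to open.
- tub: Bystander: clear open square tub, 120 x 120 x 100 mm tall, origin at the centre of its underside.
- cutter: Bystander: figure-shaped biscuit cutter lying flat, about 65 x 45 x 14 mm, origin at the centre of its underside.

How it is judged:
On the way, in this order (a step that is already met when the one before it is completed fails the run):
1. the closed jar stands fully home in the well of the bracing block (z of jar in the frame of brace below 0.011 m and horizontal distance between jar and brace below 0.01 m and angle between jar's own z axis and vertical below 0.08 rad and value of joint seal below 0.5 rad and z of lid in the frame of jar below 0.082 m), for 0.2 s.
2. the lid is unscrewed until the threads let go, with the jar braced in the block (value of joint seal above 0.9 rad and z of jar in the frame of brace below 0.013 m and horizontal distance between jar and brace below 0.01 m and z of lid in the frame of jar below 0.1 m), for 0.05 s.
At the end, for the whole second after the job is handed in: The jar stands upright (0.08 rad), home in the well (3 mm), untouched by the arm; the lid is unscrewed (seal over 0.9 rad), held by the fingers, clear of the jar, at rest, level (0.25 rad), within 20 mm sideways of the jar's axis, its lower edge 4 to 60 mm above the rim (z of jar in the frame of brace below 0.011 m and horizontal distance between jar and brace below 0.01 m and angle between jar's own z axis and vertical below 0.08 rad and value of joint seal above 0.9 rad and z of lid in the frame of jar between 0.102 and 0.158 m and horizontal distance between lid and jar below 0.02 m and angle between lid's own z axis and vertical below 0.25 rad and contact force between the fingers and lid above 1 N and contact force between each of lid, the arm and jar below 0.1 N and linear speed of lid below 0.03 m/s); the arm keeps its last pose, push and grip.
It fails at once if the lid is turned well past the point where the threads let go (value of joint seal above 1.9 rad).
It fails at once if the jar is tipped over (angle between jar's own z axis and vertical above 0.5 rad).
It fails at once if a bystander is displaced (distance of any of bowl, roundjar, tub, cutter from where it was at the start of the episode above 0.03 m).
It also fails if it takes over 45 s, if anything falls off the work surface, if the arm or the gripper's body presses on something with over 40 N, if the wrist force passes 120 N, or if a joint passes its speed limit or range.

## Working session

There is one attempt and no reset: what is moved stays moved. The work goes in short steps, Python scripts to look and compute and a tool call to move; the robot and the scene stay as the last step left them, time stands still between calls to the robot, and variables do not carry over. Pictures are saved under pics/ and viewed, at most 10 in all, crops included, and the job is handed in when it is done.

Besides the shell and the picture viewer there is one more tool, called after "Call:" as name([rows], argument=value, ...), one row to a line, values as JSON. send_rows: Moves the arm, as the interface text tells. Its arguments: {"type":"object","properties":{"deltas":{"type":"array","items":{"type":"object","properties":{"dx":{"type":"number"},"dy":{"type":"number"},"dz":{"type":"number"},"rx":{"type":"number"},"ry":{"type":"number"},"rz":{"type":"number"}}}},"jaw":{"type":"number"},"newtons":{"type":"number"}},"required":["deltas"]}

```bash
mkdir -p pics; cat > h.py <<'E'
import numpy as np,cv2,pickle
from bench import r
def grab(n,save=None):
    f=r.grab_frame(n)
    if save: cv2.imwrite('pics/'+save,f['frame']); pickle.dump(f,open('pics/'+save+'.pkl','wb'))
    return f
def cloud(f):
    h,w=f['z_map'].shape; F=h/2/np.tan(np.radians(f['vertical_fov'])/2)
    K=np.array([[F,0,f['cx']],[0,F,f['cy']],[0,0,1.]])
    u,v=np.meshgrid(np.arange(w),np.arange(h))
    p=cv2.undistortPoints(np.stack([u,v],-1).reshape(-1,1,2).astype(np.float32),K,np.array(f['distortion'],float)).reshape(h,w,2)
    z=f['z_map']; P=np.dstack([p[...,0]*z,p[...,1]*z,z])
    o=np.array(f['orientation'],float)
    R=cv2.Rodrigues(o)[0] if o.size==3 else o.reshape(3,3)
    W=P@R.T+np.array(f['xyz']); W[z<=0]=np.nan
    return W
E
python3 - <<'E'
from h import *
for n in('scene','side','wrist'):
    f=grab(n,n+'0.png'); print(n,f['xyz'],f['orientation'],f['vertical_fov'])
o=r.get_obs();print(o)
a=cv2.imread('pics/scene0.png');cv2.imwrite('pics/s0.png',a)
E
```

```text
scene [ 1.133653   -0.31600154  0.56669234] [-1.95506558 -1.17129039  0.5604558 ] 56.72642186755527
side [ 0.04023292 -0.63623882  0.5396438 ] [-1.95049051  0.72381449 -0.42181178] 54.21210210708993
wrist [0.09307128 0.67142281 0.37275737] [2.28080358 1.76888385 0.27247485] 62.106977130126836
{'clock': 0.15, 'joints': array([-1.42706924,  0.47764884,  0.02236743,  1.55616632, -0.01152476,
        1.1092739 , -0.08311167]), 'qvel': array([-0.00030414, -0.00154607, -0.00135741, -0.00312027, -0.00049918,
        0.0015647 , -0.00196244]), 'tau': array([ 2.42515198e-03, -5.96931911e+01,  1.60992064e+00, -2.81494439e+01,
        1.26040616e-02,  6.46762797e-03,  1.87634271e-05]), 'tcp_pos': array([0.16809816, 0.65331266, 0.24154804]), 'orientation': array([-3.94548879e-01, -3.11662830e+00,  2.14463132e-03]), 'contact_force': array([ 0.47710231, -0.03296897, -0.04077927]), 'moment': array([-0.01387724,  0.02033862, -0.09103638]), 'gripper_force': 0.0, 'grip_width': 0.08538394508873026}
```

View pics/scene0.png

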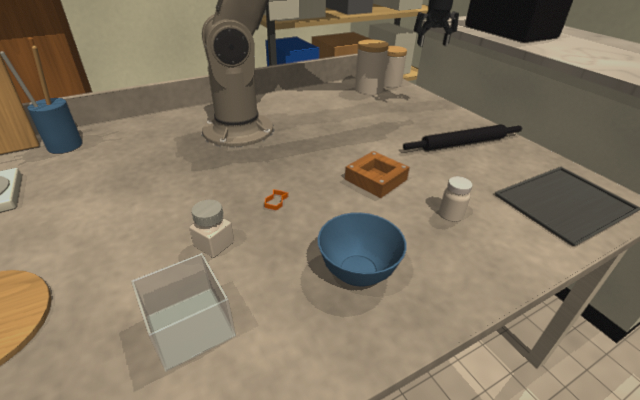

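View pics/side0.png

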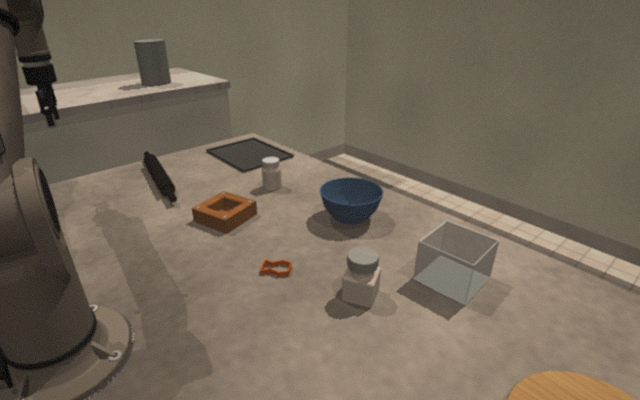

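The scene view shows the square jar at (211,228), block at (377,173), round jar (456,200), bowl (362,250), cutter (276,200) and tub (185,310). The side view has the jar at (362,277) and the block at (225,211).

```bash
cat > m.py <<'E'
from h import *
def rect(p):
    (c,s,a)=cv2.minAreaRect((p*1000).astype(np.float32)); return np.round(c,1),np.round(s,1),round(a,1)
def jar(W,box):
    x0,x1,y0,y1=box; P=W[y0:y1,x0:x1].reshape(-1,3); P=P[np.isfinite(P).all(1)]
    return P
E
python3 - <<'E'
from m import *
W={n:cloud(pickle.load(open(f'pics/{n}0.png.pkl','rb'))) for n in('scene','side')}
B={'jar':{'scene':(185,240,195,260),'side':(335,390,240,312)},'brace':{'scene':(335,420,145,200),'side':(185,265,185,235)},
'round':{'scene':(435,475,172,225),'side':(255,290,150,195)},'bowl':{'scene':(312,412,210,290),'side':(312,390,175,230)},'tub':{'scene':(125,245,250,370),'side':(408,505,215,310)},'cutter':{'scene':(258,294,185,215),'side':(252,298,255,282)}}
for k in B:
    al=[]
    for n in W:
        P=jar(W[n],B[k][n]); t=W[n][::8,::8].reshape(-1,3)
        P=P[P[:,2]>.008]; al.append(P)
        print(k,n,len(P),'zmax',np.percentile(P[:,2],98).round(4),'med',np.median(P[:,:2],0).round(3))
        if k=='jar':
            T=P[P[:,2]>.097]; print(' top',rect(T[:,:2]),len(T)); Q=P[(P[:,2]<.055)];print(' body',rect(Q[:,:2]))
        if k=='brace':
            T=P[abs(P[:,2]-.042)<.005]; print(' top',rect(T[:,:2]),len(T))
    A=np.vstack(al); A=A[np.linalg.norm(A[:,:2]-np.median(A[:,:2],0),axis=1)<.13]
    if k=='jar': print('both body',rect(A[A[:,2]<.055][:,:2]),'lid',rect(A[A[:,2]>.08][:,:2]))
    elif k=='brace': print('both',rect(A[abs(A[:,2]-.042)<.005][:,:2]))
    else: print('both',rect(A[:,:2]))
f=pickle.load(open('pics/scene0.png.pkl','rb'))
print('table z',np.nanmedian(W['scene'][300:310,420:440,2]),np.nanmedian(W['side'][330:350,250:300,2]))
a=f['frame'][185:265,175:255];b=pickle.load(open('pics/side0.png.pkl','rb'))['frame'][235:315,325:405]
cv2.imwrite('pics/j.png',cv2.resize(np.hstack([a,b]),None,fx=5,fy=5,interpolation=cv2.INTER_CUBIC))
E
```

```text
jar scene 1858 zmax 0.102 med [ 0.532 -0.232]
 top (array([ 560.2, -250.8]), array([ 59. , 174.6]), 63.6) 522
 body (array([ 531.6, -233.7]), array([87. , 46.6]), 72.5)
jar side 1881 zmax 0.1032 med [ 0.492 -0.241]
 top (array([ 509.9, -226.9]), array([59.4, 58.5]), 30.5) 500
 body (array([ 501.5, -246.1]), array([44.5, 85.5]), 67.4)
both body (array([ 510.4, -227.3]), array([69.1, 67.1]), 28.1) lid (array([ 560.7, -237.3]), array([ 61.4, 165.9]), 78.4)
brace scene 1821 zmax 0.0439 med [0.468 0.236]
 top (array([463.6, 240.2]), array([127.3, 129.4]), 17.8) 906
brace side 1634 zmax 0.0433 med [0.456 0.225]
 top (array([462.4, 238.5]), array([129.1, 128.9]), 16.9) 776
both (array([462.7, 239.1]), array([129.7, 130.9]), 17.8)
round scene 1046 zmax 0.0962 med [0.687 0.297]
round side 606 zmax 0.0958 med [0.663 0.297]
both (array([672.8, 311. ]), array([59.8, 63.5]), 67.9)
bowl scene 4569 zmax 0.0855 med [0.692 0.034]
bowl side 2254 zmax 0.0849 med [0.729 0.019]
both (array([721.6,  11.1]), array([169.8, 170.7]), 84.9)
tub scene 6466 zmax 0.1002 med [ 0.723 -0.323]
tub side 4759 zmax 0.1008 med [ 0.657 -0.327]
both (array([ 694.8, -322.1]), array([125.4, 122. ]), 5.0)
cutter scene 133 zmax 0.0157 med [ 0.427 -0.045]
cutter side 212 zmax 0.0168 med [ 0.429 -0.043]
both (array([428.3, -46.3]), array([49.4, 69.4]), 44.2)
table z -0.0008454634287938245 0.00011767491690123366
```

View pics/j.png

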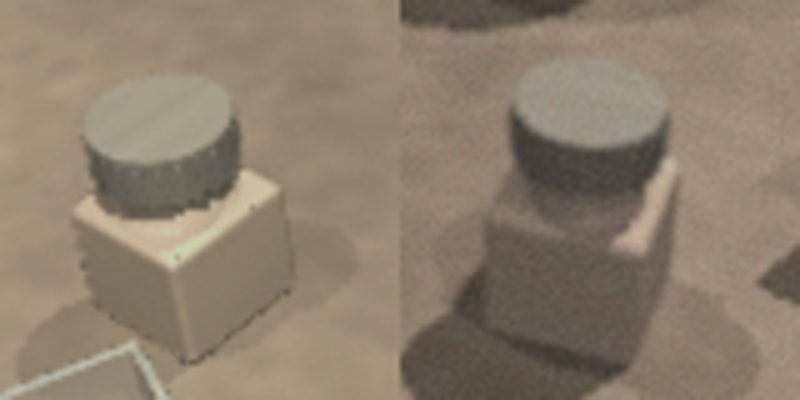

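Call:
send_rows([
  {"dx": 21, "dy": -34, "rz": -3.4},
  {"dx": 42, "dy": -68, "rz": -6.8},
  {"dx": 63, "dy": -102, "rz": -10.2},
  {"dx": 84, "dy": -136, "rz": -13.6},
  {"dx": 105, "dy": -170, "rz": -17},
], jaw=85)

```text
$.deltas[0]: bad value
```

Call:
send_rows([
  {"dx": 21, "dy": -34, "rz": -3.4},
  {"dx": 42, "dy": -68, "rz": -6.8},
  {"dx": 63, "dy": -102, "rz": -10.2},
  {"dx": 84, "dy": -136, "rz": -13.6},
  {"dx": 105, "dy": -170, "rz": -17},
])

```text
$.deltas[0]: bad value
```

```bash
python3 - <<'E'
from m import *
o=r.get_obs();print(o['clock'],o['joints'].round(3),o['tcp_pos'].round(4),o['orientation'].round(3))
f=grab('wrist','w1.png');W=cloud(f);T=W[(abs(W[...,2]-.042)<.006)];print(len(T),rect(T[:,:2]) if len(T)>50 else 0)
# side-face plane yaw fits for jar
for n in('scene','side'):
    W=cloud(pickle.load(open(f'pics/{n}0.png.pkl','rb')));P=W.reshape(-1,3);P=P[np.isfinite(P).all(1)]
    P=P[(np.hypot(P[:,0]-.51,P[:,1]+.227)<.05)]
    Q=P[(P[:,2]>.01)&(P[:,2]<.054),:2]*1000-[510,-227]
    best=[]
    for a in np.arange(0,90,.5):
        t=np.radians(a);R=np.array([[np.cos(t),-np.sin(t)],[np.sin(t),np.cos(t)]]);L=Q@R
        best.append((np.median(np.min(np.abs(np.abs(L)-32),1)),a))
    print(n,sorted(best)[:3])
    L=P[P[:,2]>.098,:2]; print('lidtop',rect(L),len(L))
E
```

```text
0.15 [-1.427  0.478  0.022  1.556 -0.012  1.109 -0.083] [0.1681 0.6533 0.2415] [-3.950e-01 -3.117e+00  2.000e-03]
2729 (array([412.3, 600.8]), array([258.3,  40.8]), 78.6)
scene [(np.float64(0.54271527601054), np.float64(28.0)), (np.float64(0.5622948009692514), np.float64(28.5)), (np.float64(0.5629021002804144), np.float64(27.5))]
lidtop (array([ 511.9, -227. ]), array([58.8, 59. ]), 9.5) 454
side [(np.float64(0.7890607118550932), np.float64(27.5)), (np.float64(0.830876154552719), np.float64(27.0)), (np.float64(0.837560960865332), np.float64(26.5))]
lidtop (array([ 509.1, -226.5]), array([58.8, 57.4]), 41.2) 483
```

View pics/w1.png

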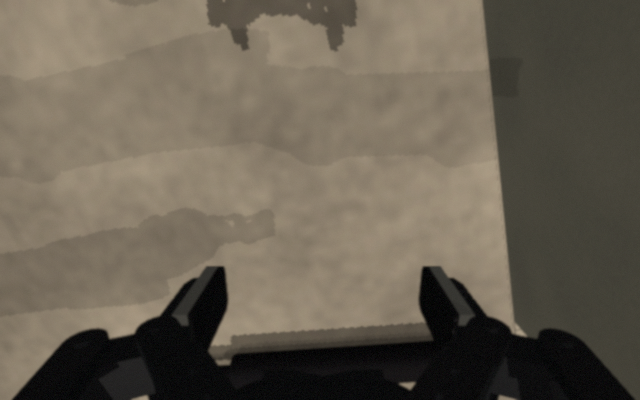

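The wrist picture shows only bare worktop and the open fingers at (205,300) and (440,300). The moves were refused, so I'll try giving all six keys.

Call:
send_rows([
  {"dx": 21, "dy": -34, "dz": 0, "rx": 0, "ry": 0, "rz": -3.4},
  {"dx": 42, "dy": -68, "dz": 0, "rx": 0, "ry": 0, "rz": -6.8},
  {"dx": 63, "dy": -102, "dz": 0, "rx": 0, "ry": 0, "rz": -10.2},
  {"dx": 84, "dy": -136, "dz": 0, "rx": 0, "ry": 0, "rz": -13.6},
  {"dx": 105, "dy": -170, "dz": 0, "rx": 0, "ry": 0, "rz": -17},
], jaw=85)

```text
clock: 0.62
tcp_pos: [0.2738, 0.4819, 0.2422]
orientation: [-0.855, -3.023, 0.0]
contact_force: [0.6, 0.4, -0.2]
grip_width: 0.0849
gripper_force: 0.0
```

Call:
send_rows([
  {"dx": 21, "dy": -34, "dz": 0, "rx": 0, "ry": 0, "rz": -3.4},
  {"dx": 42, "dy": -68, "dz": 0, "rx": 0, "ry": 0, "rz": -6.8},
  {"dx": 63, "dy": -102, "dz": 0, "rx": 0, "ry": 0, "rz": -10.2},
  {"dx": 84, "dy": -136, "dz": 0, "rx": 0, "ry": 0, "rz": -13.6},
  {"dx": 105, "dy": -170, "dz": 0, "rx": 0, "ry": 0, "rz": -17},
])

```text
clock: 1.03
tcp_pos: [0.3788, 0.3119, 0.2424]
orientation: [-1.292, -2.863, -0.001]
contact_force: [0.5, 1.3, -0.6]
grip_width: 0.0849
gripper_force: 0.0
```

```bash
python3 - <<'E'
from m import *
o=r.get_obs();print(o['clock'],o['joints'].round(3),o['tcp_pos'].round(4),o['orientation'].round(3))
f=grab('wrist','w2.png');W=cloud(f);T=W[(abs(W[...,2]-.042)<.006)];print(len(T),rect(T[:,:2]) if len(T)>50 else 0)
E
```

```text
1.0333 [-1.056  0.17   0.271  2.001 -0.055  0.978 -0.035] [0.3788 0.3119 0.2424] [-1.292e+00 -2.863e+00 -1.000e-03]
12179 (array([446.9, 349.7]), array([306. , 345.1]), 46.0)
```

```bash
python3 - <<'E'
from m import *
f=pickle.load(open('pics/w2.png.pkl','rb'));W=cloud(f).reshape(-1,3)
T=W[(abs(W[:,2]-.042)<.006)&(np.hypot(W[:,0]-.463,W[:,1]-.239)<.1)];print(len(T),rect(T[:,:2]),np.median(T[:,2]))
E
```

```text
7784 (array([462.5, 238.1]), array([124.6, 125.6]), 17.6) 0.04152566052180387
```

Call:
send_rows([
  {"dx": 18, "dy": -38, "dz": 0, "rx": 0, "ry": 0, "rz": -3.4},
  {"dx": 36, "dy": -76, "dz": 0, "rx": 0, "ry": 0, "rz": -6.8},
  {"dx": 54, "dy": -112, "dz": 0, "rx": 0, "ry": 0, "rz": -10.2},
  {"dx": 72, "dy": -148, "dz": 0, "rx": 0, "ry": 0, "rz": -13.6},
  {"dx": 85, "dy": -185, "dz": 0, "rx": 0, "ry": 0, "rz": -17},
])

```text
clock: 1.5
tcp_pos: [0.4642, 0.1272, 0.2426]
orientation: [1.701, 2.64, 0.002]
contact_force: [0.1, 0.6, 0.5]
grip_width: 0.0848
gripper_force: 0.0
```

Call:
send_rows([
  {"dx": 5, "dy": -40, "dz": 0, "rx": 0, "ry": 0, "rz": -3.4},
  {"dx": 10, "dy": -80, "dz": 0, "rx": 0, "ry": 0, "rz": -6.8},
  {"dx": 15, "dy": -120, "dz": 0, "rx": 0, "ry": 0, "rz": -10.2},
  {"dx": 20, "dy": -160, "dz": 0, "rx": 0, "ry": 0, "rz": -13.6},
  {"dx": 25, "dy": -200, "dz": 0, "rx": 0, "ry": 0, "rz": -17},
])

```text
clock: 1.92
tcp_pos: [0.4881, -0.0729, 0.2425]
orientation: [2.073, 2.361, 0.001]
contact_force: [1.9, 0.0, -0.0]
grip_width: 0.0848
gripper_force: 0.0
```

```bash
python3 - <<'E'
from m import *
o=r.get_obs();print(o['clock'],o['joints'].round(3),o['tcp_pos'].round(4),o['orientation'].round(3))
f=grab('wrist','w3.png');W=cloud(f).reshape(-1,3)
P=W[np.hypot(W[:,0]-.51,W[:,1]+.227)<.06]
T=P[(P[:,2]>.096)&(P[:,2]<.107)];print(len(T),rect(T[:,:2]),np.median(T[:,2]))
Q=P[(P[:,2]>.01)&(P[:,2]<.07)];print(len(Q),rect(Q[:,:2]))
E
```

```text
1.9167 [-0.53   0.193  0.636  2.012 -0.138  0.978  0.304] [ 0.4881 -0.0729  0.2425] [2.073e+00 2.361e+00 1.000e-03]
2465 (array([ 510. , -228.4]), array([59.8, 60.9]), 53.6) 0.10054630243339374
2362 (array([ 509.4, -226.9]), array([64.4, 63.1]), 27.4)
```

Call:
send_rows([
  {"dx": 6, "dy": -39, "dz": -10, "rx": 0, "ry": 0, "rz": -4},
  {"dx": 11, "dy": -78, "dz": -20, "rx": 0, "ry": 0, "rz": -8},
  {"dx": 17, "dy": -117, "dz": -30, "rx": 0, "ry": 0, "rz": -12},
  {"dx": 22, "dy": -154.8, "dz": -40, "rx": 0, "ry": 0, "rz": -15},
  {"dx": 22, "dy": -154.8, "dz": -60, "rx": 0, "ry": 0, "rz": -15},
])

```text
clock: 2.38
tcp_pos: [0.5109, -0.2348, 0.184]
orientation: [2.366, 2.055, -0.001]
contact_force: [0.4, 0.0, 0.6]
grip_width: 0.085
gripper_force: 0.0
```

Call:
send_rows([
  {"dx": 0, "dy": 0, "dz": -25, "rx": 0, "ry": 0, "rz": 0},
  {"dx": 0, "dy": 0, "dz": -50, "rx": 0, "ry": 0, "rz": 0},
  {"dx": 0, "dy": 0, "dz": -75, "rx": 0, "ry": 0, "rz": 0},
  {"dx": 0, "dy": 0, "dz": -96, "rx": 0, "ry": 0, "rz": 0},
  {"dx": 0, "dy": 0, "dz": -96, "rx": 0, "ry": 0, "rz": 0},
])

```text
clock: 2.8
tcp_pos: [0.5079, -0.2243, 0.0825]
orientation: [-2.355, -2.07, 0.006]
contact_force: [-0.2, 0.1, 0.2]
grip_width: 0.0851
gripper_force: 0.0
```

```bash
python3 - <<'E'
from m import *
o=r.get_obs();print(o['clock'],o['joints'].round(3),o['tcp_pos'].round(4),o['orientation'].round(3),o['contact_force'])
f=grab('side','s2.png');g=grab('scene','s3.png')
cv2.imwrite('pics/v1.png',cv2.resize(np.hstack([f['frame'][180:330,290:440],g['frame'][130:280,140:290]]),None,fx=2.6,fy=2.6,interpolation=cv2.INTER_CUBIC))
E
```

```text
2.8 [-0.14   0.561  0.583  1.997 -0.458  0.722  0.597] [ 0.5079 -0.2243  0.0825] [-2.355 -2.07   0.006] [-0.19548827  0.06739452  0.16703425]
```

View pics/v1.png

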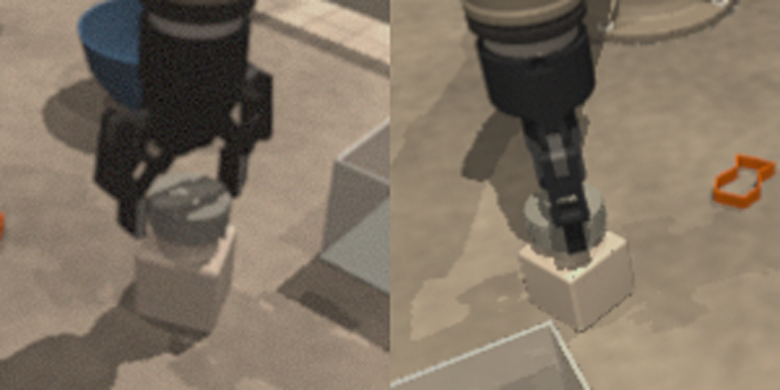

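The fingers straddle the lid, tips near its lower edge (crop (135,225) and (575,245)), clear of the shoulder. I'll settle, then close.

Call:
send_rows([
  {"dx": 0, "dy": 0, "dz": 0, "rx": 0, "ry": 0, "rz": 0},
  {"dx": 0, "dy": 0, "dz": 0, "rx": 0, "ry": 0, "rz": 0},
  {"dx": 0, "dy": 0, "dz": 0, "rx": 0, "ry": 0, "rz": 0},
])

```text
clock: 3.15
tcp_pos: [0.5111, -0.2263, 0.0877]
orientation: [2.359, 2.072, 0.002]
contact_force: [0.7, 0.2, 0.2]
grip_width: 0.085
gripper_force: 0.0
```

Call:
send_rows([
  {"dx": 0, "dy": 0, "dz": 0, "rx": 0, "ry": 0, "rz": 0},
  {"dx": 0, "dy": 0, "dz": 0, "rx": 0, "ry": 0, "rz": 0},
  {"dx": 0, "dy": 0, "dz": 0, "rx": 0, "ry": 0, "rz": 0},
  {"dx": 0, "dy": 0, "dz": 0, "rx": 0, "ry": 0, "rz": 0},
  {"dx": 0, "dy": 0, "dz": 0, "rx": 0, "ry": 0, "rz": 0},
], jaw=50, newtons=70)

```text
clock: 3.57
tcp_pos: [0.5107, -0.2262, 0.0873]
orientation: [2.36, 2.072, 0.002]
contact_force: [-1.5, 1.7, 8.3]
grip_width: 0.0582
gripper_force: 73.5
```

Call:
send_rows([
  {"dx": 0, "dy": 0, "dz": 0, "rx": 0, "ry": 0, "rz": 0},
  {"dx": 0, "dy": 0, "dz": 0, "rx": 0, "ry": 0, "rz": 0},
  {"dx": 0, "dy": 0, "dz": 0, "rx": 0, "ry": 0, "rz": 0},
])

```text
clock: 3.82
tcp_pos: [0.5107, -0.2262, 0.0873]
orientation: [2.36, 2.072, 0.002]
contact_force: [-2.0, 2.1, 8.6]
grip_width: 0.0586
gripper_force: 73.5
```

Call:
send_rows([
  {"dx": 0, "dy": 0, "dz": 8, "rx": 0, "ry": 0, "rz": 0},
  {"dx": 0, "dy": 0, "dz": 22, "rx": 0, "ry": 0, "rz": 0},
  {"dx": 0, "dy": 0, "dz": 40, "rx": 0, "ry": 0, "rz": 0},
  {"dx": 0, "dy": 0, "dz": 60, "rx": 0, "ry": 0, "rz": 0},
  {"dx": 0, "dy": 0, "dz": 80, "rx": 0, "ry": 0, "rz": 0},
])

```text
clock: 4.23
tcp_pos: [0.5091, -0.2257, 0.1667]
orientation: [-2.36, -2.071, 0.002]
contact_force: [0.1, -0.1, -5.2]
grip_width: 0.0585
gripper_force: 77.3
```

Call:
send_rows([
  {"dx": 0, "dy": 0, "dz": 10, "rx": 0, "ry": 0, "rz": 0},
  {"dx": 0, "dy": 0, "dz": 10, "rx": 0, "ry": 0, "rz": 0},
  {"dx": 0, "dy": 0, "dz": 10, "rx": 0, "ry": 0, "rz": 0},
])

```text
clock: 4.48
tcp_pos: [0.51, -0.2257, 0.176]
orientation: [-2.36, -2.073, -0.001]
contact_force: [0.5, 0.2, -5.5]
grip_width: 0.0584
gripper_force: 77.5
```

```bash
python3 - <<'E'
from m import *
o=r.get_obs();print(o['clock'],o['joints'].round(3),o['tcp_pos'].round(4),o['orientation'].round(4),o['contact_force'],o['moment'])
P=[]
for n in('side','scene'):
    f=grab(n,n+'4.png');W=cloud(f).reshape(-1,3)
    p=W[(np.hypot(W[:,0]-.51,W[:,1]+.227)<.055)&(W[:,2]>.02)];P.append(p);print(n,p[:,2].min())
P=np.vstack(P);zb=np.percentile(P[:,2],1);print(zb)
for lo,hi in((0,.2),(.1,.15),(.092,.12),(.12,.14)):
    Q=P[(P[:,2]>lo)&(P[:,2]<hi)]; print(lo,hi,len(Q),rect(Q[:,:2]))
E
```

```text
4.4833 [-0.225  0.428  0.685  1.939 -0.344  0.893  0.506] [ 0.51   -0.2257  0.176 ] [-2.3601e+00 -2.0731e+00 -5.0000e-04] [ 0.48076898  0.23875263 -5.53809742] [-0.0051252   0.00109524 -0.00713421]
side 0.09008303213462487
scene 0.08835795408532315
0.09734559430804716
0 0.2 4189 (array([ 509.4, -226.5]), array([79.8, 67.1]), 27.8)
0.1 0.15 2149 (array([ 509.3, -227.3]), array([68.7, 66.1]), 27.4)
0.092 0.12 940 (array([ 508.9, -226.9]), array([68.1, 66.1]), 26.5)
0.12 0.14 720 (array([ 509.7, -226.8]), array([67.7, 66.2]), 27.9)
```

Call:
send_rows([
  {"dx": -1, "dy": 12, "dz": 0, "rx": 0, "ry": 0, "rz": 0},
  {"dx": -4, "dy": 36, "dz": 0, "rx": 0, "ry": 0, "rz": 0},
  {"dx": -7, "dy": 70, "dz": 0, "rx": 0, "ry": 0, "rz": -1},
  {"dx": -11, "dy": 105, "dz": 0, "rx": 0, "ry": 0, "rz": -2},
  {"dx": -14, "dy": 140, "dz": 0, "rx": 0, "ry": 0, "rz": -3},
])

```text
clock: 5.0
tcp_pos: [0.4948, -0.0841, 0.1753]
orientation: [-2.415, -2.007, 0.002]
contact_force: [0.3, -0.7, -4.5]
grip_width: 0.0584
gripper_force: 77.3
```

Call:
send_rows([
  {"dx": -4, "dy": 36, "dz": 0, "rx": 0, "ry": 0, "rz": -1},
  {"dx": -7, "dy": 72, "dz": 0, "rx": 0, "ry": 0, "rz": -2},
  {"dx": -11, "dy": 108, "dz": 0, "rx": 0, "ry": 0, "rz": -3},
  {"dx": -14, "dy": 144, "dz": 0, "rx": 0, "ry": 0, "rz": -4},
  {"dx": -18, "dy": 180, "dz": 0, "rx": 0, "ry": 0, "rz": -5},
])

```text
clock: 5.42
tcp_pos: [0.4768, 0.0962, 0.1756]
orientation: [-2.5, -1.902, 0.002]
contact_force: [0.8, -0.2, -4.4]
grip_width: 0.0583
gripper_force: 77.3
```

Call:
send_rows([
  {"dx": -4, "dy": 35, "dz": 0, "rx": 0, "ry": 0, "rz": -1},
  {"dx": -7, "dy": 70, "dz": 0, "rx": 0, "ry": 0, "rz": -2},
  {"dx": -11, "dy": 105, "dz": 0, "rx": 0, "ry": 0, "rz": -2},
  {"dx": -14, "dy": 132, "dz": 0, "rx": 0, "ry": 0, "rz": -2},
  {"dx": -15, "dy": 145, "dz": 0, "rx": 0, "ry": 0, "rz": -2},
])

```text
clock: 5.83
tcp_pos: [0.4608, 0.2443, 0.1753]
orientation: [-2.525, -1.866, 0.002]
contact_force: [-0.4, 1.1, -3.4]
grip_width: 0.0583
gripper_force: 77.4
```

Call:
send_rows([
  {"dx": 0, "dy": 0, "dz": 0, "rx": 0, "ry": 0, "rz": 0},
  {"dx": 0, "dy": 0, "dz": 0, "rx": 0, "ry": 0, "rz": 0},
  {"dx": 0, "dy": 0, "dz": 0, "rx": 0, "ry": 0, "rz": 0},
  {"dx": 0, "dy": 0, "dz": 0, "rx": 0, "ry": 0, "rz": 0},
])

```text
clock: 6.17
tcp_pos: [0.4631, 0.2372, 0.1761]
orientation: [2.535, 1.856, -0.001]
contact_force: [0.7, -0.2, -5.0]
grip_width: 0.0587
gripper_force: 77.4
```

```bash
cat > ck.py <<'E'
from m import *
import sys
tag=sys.argv[1];c=[float(v) for v in sys.argv[2:6]] # cx cy zlo zhi
o=r.get_obs();print(o['clock'],o['joints'].round(3),o['tcp_pos'].round(4),o['orientation'].round(4),o['contact_force'].round(1),o['moment'].round(3))
P=[];T=[]
for n in('side','scene'):
    f=grab(n,n+tag+'.png');W=cloud(f).reshape(-1,3)
    d=np.hypot(W[:,0]-c[0],W[:,1]-c[1])
    P.append(W[(d<.052)&(W[:,2]>c[2])&(W[:,2]<c[3])]);T.append(W[(d<.095)&(abs(W[:,2]-.042)<.004)])
    print(n,rect(P[-1][:,:2]),len(P[-1]))
print('jar',rect(np.vstack(P)[:,:2]));print('brace',rect(np.vstack(T)[:,:2]))
E
python3 ck.py 5 .463 .239 .095 .145
```

```text
6.1667 [-1.123  0.354  0.656  2.021 -0.283  0.856 -0.617] [0.4631 0.2372 0.1761] [ 2.5346e+00  1.8557e+00 -1.4000e-03] [ 0.7 -0.2 -5. ] [0.118 0.019 0.001]
side (array([452.1, 216.3]), array([46.4, 87.2]), 61.7) 591
scene (array([482.3, 225.6]), array([86.6, 45.1]), 61.2) 582
jar (array([462.9, 233.9]), array([69.9, 66.1]), 16.3)
brace (array([463.3, 238.9]), array([128.7, 132.3]), 18.4)
```

```bash
cat > fit.py <<'E'
from m import *
import sys
from scipy.optimize import least_squares
def sq(Q,c0,a0,h):
    def f(p):
        t=p[2];d=Q-p[:2];L=np.abs(np.c_[d@[np.cos(t),np.sin(t)],d@[-np.sin(t),np.cos(t)]])-h
        return np.hypot(*np.maximum(L,0).T)+np.minimum(L.max(1),0)
    s=least_squares(f,[*c0,np.radians(a0)],loss='soft_l1',f_scale=1.)
    return s.x[:2].round(1),np.degrees(s.x[2]).round(1),np.median(np.abs(f(s.x))).round(2)
def ld(n,t): return cloud(pickle.load(open(f'pics/{n}{t}.png.pkl','rb'))).reshape(-1,3)
def jf(t,c,a,lo,hi):
    A=[]
    for n in('side','scene'):
        W=ld(n,t);A.append(W[(np.hypot(W[:,0]*1000-c[0],W[:,1]*1000-c[1])<52)&(W[:,2]>lo)&(W[:,2]<hi),:2]*1000);print(n,sq(A[-1],c,a,32))
    print('both',sq(np.vstack(A),c,a,32))
E
python3 - <<'E'
from fit import *
jf('0',(510,-227),28,.01,.055); jf('4',(509,-227),28,.098,.143); jf('5',(463,236),17,.098,.143)
W=ld('w','2') if 0 else cloud(pickle.load(open('pics/w2.png.pkl','rb'))).reshape(-1,3)
E
```

```text
side (array([ 510.7, -226.2]), np.float64(27.6), np.float64(0.59))
scene (array([ 510.4, -227. ]), np.float64(27.6), np.float64(0.47))
both (array([ 510.7, -226.6]), np.float64(27.6), np.float64(0.56))
side (array([ 509.4, -225.5]), np.float64(27.4), np.float64(0.54))
scene (array([ 508.6, -226.1]), np.float64(27.3), np.float64(0.55))
both (array([ 509.1, -225.8]), np.float64(27.4), np.float64(0.61))
side (array([462.7, 236.2]), np.float64(16.7), np.float64(0.87))
scene (array([462.7, 236.8]), np.float64(16.9), np.float64(0.66))
both (array([462.7, 236.5]), np.float64(16.8), np.float64(0.79))
```

Call:
send_rows([
  {"dx": 0, "dy": 2, "dz": -5, "rx": 0, "ry": 0, "rz": 0.8},
  {"dx": 0, "dy": 2, "dz": -18, "rx": 0, "ry": 0, "rz": 0.8},
  {"dx": 0, "dy": 2, "dz": -30, "rx": 0, "ry": 0, "rz": 0.8},
  {"dx": 0, "dy": 2, "dz": -38, "rx": 0, "ry": 0, "rz": 0.8},
  {"dx": 0, "dy": 2, "dz": -40, "rx": 0, "ry": 0, "rz": 0.8},
])

```text
clock: 6.68
tcp_pos: [0.4621, 0.2401, 0.1345]
orientation: [2.519, 1.877, -0.005]
contact_force: [-0.1, -0.4, -5.2]
grip_width: 0.0582
gripper_force: 77.2
```

Call:
send_rows([
  {"dx": 0, "dy": 0, "dz": -2, "rx": 0, "ry": 0, "rz": 0},
  {"dx": 0, "dy": 0, "dz": -4, "rx": 0, "ry": 0, "rz": 0},
  {"dx": 0, "dy": 0, "dz": -6, "rx": 0, "ry": 0, "rz": 0},
  {"dx": 0, "dy": 0, "dz": -8, "rx": 0, "ry": 0, "rz": 0},
  {"dx": 0, "dy": 0, "dz": -10, "rx": 0, "ry": 0, "rz": 0},
])

```text
clock: 7.1
tcp_pos: [0.4634, 0.2411, 0.1264]
orientation: [-2.519, -1.877, -0.001]
contact_force: [-0.4, -0.1, -4.6]
grip_width: 0.0582
gripper_force: 77.3
```

Call:
send_rows([
  {"dx": 0, "dy": 0, "dz": -2, "rx": 0, "ry": 0, "rz": 0},
  {"dx": 0, "dy": 0, "dz": -4, "rx": 0, "ry": 0, "rz": 0},
  {"dx": 0, "dy": 0, "dz": -6, "rx": 0, "ry": 0, "rz": 0},
  {"dx": 0, "dy": 0, "dz": -8, "rx": 0, "ry": 0, "rz": 0},
  {"dx": 0, "dy": 0, "dz": -10, "rx": 0, "ry": 0, "rz": 0},
])

```text
clock: 7.52
tcp_pos: [0.4631, 0.2409, 0.1161]
orientation: [-2.519, -1.877, 0.0]
contact_force: [0.0, 1.5, -5.6]
grip_width: 0.0587
gripper_force: 77.3
```

Call:
send_rows([
  {"dx": 0, "dy": -0.5, "dz": -3, "rx": 0, "ry": 0, "rz": 0},
  {"dx": 0, "dy": -0.5, "dz": -6, "rx": 0, "ry": 0, "rz": 0},
  {"dx": 0, "dy": -0.5, "dz": -9, "rx": 0, "ry": 0, "rz": 0},
  {"dx": 0, "dy": -0.5, "dz": -12, "rx": 0, "ry": 0, "rz": 0},
  {"dx": 0, "dy": -0.5, "dz": -14, "rx": 0, "ry": 0, "rz": 0},
])

```text
clock: 7.93
tcp_pos: [0.463, 0.2404, 0.1019]
orientation: [2.519, 1.877, -0.001]
contact_force: [-0.4, 1.2, -3.2]
grip_width: 0.0583
gripper_force: 77.3
```

Call:
send_rows([
  {"dx": 0, "dy": 0, "dz": -2, "rx": 0, "ry": 0, "rz": 0},
  {"dx": 0, "dy": 0, "dz": -4, "rx": 0, "ry": 0, "rz": 0},
  {"dx": 0, "dy": 0, "dz": -6, "rx": 0, "ry": 0, "rz": 0},
  {"dx": 0, "dy": 0, "dz": -7, "rx": 0, "ry": 0, "rz": 0},
  {"dx": 0, "dy": 0, "dz": -7, "rx": 0, "ry": 0, "rz": 0},
])

```text
clock: 8.35
tcp_pos: [0.4636, 0.2406, 0.0956]
orientation: [-2.519, -1.877, -0.001]
contact_force: [0.3, -1.2, -1.6]
grip_width: 0.0585
gripper_force: 77.8
```

```bash
python3 - <<'E'
from fit import *
o=r.get_obs();print(o['clock'],o['joints'].round(3),o['tcp_pos'].round(4),o['contact_force'].round(1),o['moment'].round(3))
fr=[grab(n,n+'6.png')['frame'] for n in('side','scene')]
cv2.imwrite('pics/v2.png',cv2.resize(np.hstack([fr[0][120:250,160:290],fr[1][90:220,310:440]]),None,fx=3,fy=3,interpolation=cv2.INTER_CUBIC))
jf('6',(463,239),17,.05,.066)
for n in('side','scene'):
    W=ld(n,'6');d=np.hypot(W[:,0]-.463,W[:,1]-.239)<.03
    h,_=np.histogram(W[d,2],np.arange(.06,.13,.002));print(h)
E
```

```text
8.35 [-1.042  0.482  0.563  2.071 -0.398  0.693 -0.509] [0.4636 0.2406 0.0956] [ 0.3 -1.2 -1.6] [0.049 0.015 0.047]
side (array([462.5, 238.9]), np.float64(18.9), np.float64(0.92))
scene (array([461.7, 240.9]), np.float64(19.0), np.float64(0.73))
both (array([462. , 240.1]), np.float64(19.3), np.float64(0.96))
[  0   1   2  21  22  22  26  12  15   7   5   0   3  10   9   7   8   6
   8   9   7   8  15  19 125  30   1   0   1   0   1   0   1   0]
[ 3  2  5 16 39 23 21 20  8  7  1  0  2  6  9  8  3 10  6  8  6  8  6 11
 64 52  1  3  0  0  0  1  3  4]
```

View pics/v2.png

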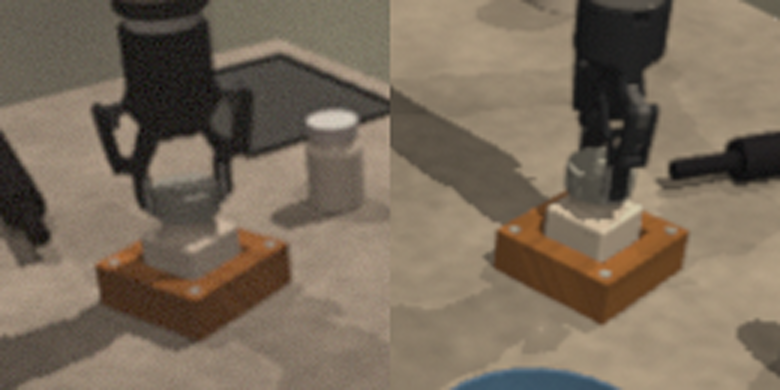

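The jar is in the well (crops: (190,245), (595,230)), lid top near 0.109 m, weight mostly taken by the floor. I'll press down lightly to seat it.

Call:
send_rows([
  {"dx": 0, "dy": 0, "dz": -1, "rx": 0, "ry": 0, "rz": 0},
  {"dx": 0, "dy": 0, "dz": -2, "rx": 0, "ry": 0, "rz": 0},
  {"dx": 0, "dy": 0, "dz": -2, "rx": 0, "ry": 0, "rz": 0},
  {"dx": 0, "dy": 0, "dz": -2, "rx": 0, "ry": 0, "rz": 0},
  {"dx": 0, "dy": 0, "dz": -2, "rx": 0, "ry": 0, "rz": 0},
], newtons=90)

```text
clock: 8.87
tcp_pos: [0.4645, 0.2408, 0.0954]
orientation: [-2.519, -1.876, -0.005]
contact_force: [-5.1, -2.6, 20.4]
grip_width: 0.0579
gripper_force: 100.5
```

Call:
send_rows([
  {"dx": -1, "dy": 0, "dz": 1, "rx": 0, "ry": 0, "rz": 4},
  {"dx": -1, "dy": 0, "dz": 1, "rx": 0, "ry": 0, "rz": 8},
  {"dx": -1, "dy": 0, "dz": 1, "rx": 0, "ry": 0, "rz": 12},
  {"dx": -1, "dy": 0, "dz": 1, "rx": 0, "ry": 0, "rz": 16},
  {"dx": -1, "dy": 0, "dz": 1, "rx": 0, "ry": 0, "rz": 20},
])

```text
clock: 9.28
tcp_pos: [0.4635, 0.241, 0.0955]
orientation: [2.153, 2.287, 0.005]
contact_force: [-1.1, 1.2, 6.3]
grip_width: 0.0581
gripper_force: 98.9
```

```bash
cat > st.py <<'E'
from m import *
from scipy.spatial.transform import Rotation as R
o=r.get_obs();y=R.from_rotvec(o['orientation']).as_matrix()
print(o['clock'],o['joints'].round(3),o['tcp_pos'].round(4),o['contact_force'].round(1),o['moment'].round(3),'yaw',np.degrees(np.arctan2(y[1,1],y[0,1])).round(1),'tilt',np.degrees(np.arccos(-y[2,2])).round(2))
E
python3 st.py; python3 - <<'E'
from fit import *
for n in('side','scene'):grab(n,n+'7.png')
jf('7',(463,239),18,.05,.066)
E
```

```text
9.2833 [-0.971  0.462  0.468  2.068 -0.327  0.679 -0.228] [0.4635 0.241  0.0955] [-1.1  1.2  6.3] [ 0.003  0.085 -0.561] yaw 3.5 tilt 0.18
side (array([463.2, 239.4]), np.float64(23.4), np.float64(0.84))
scene (array([462.7, 241. ]), np.float64(23.2), np.float64(0.6))
both (array([462.9, 240.3]), np.float64(23.3), np.float64(0.9))
```

Call:
send_rows([
  {"dx": 0, "dy": 0, "dz": 0, "rx": 0, "ry": 0, "rz": 5},
  {"dx": 0, "dy": 0, "dz": 0, "rx": 0, "ry": 0, "rz": 10},
  {"dx": 0, "dy": 0, "dz": 0, "rx": 0, "ry": 0, "rz": 15},
  {"dx": 0, "dy": 0, "dz": 0, "rx": 0, "ry": 0, "rz": 20},
  {"dx": 0, "dy": 0, "dz": 0, "rx": 0, "ry": 0, "rz": 25},
])

```text
clock: 9.8
tcp_pos: [0.4628, 0.241, 0.0954]
orientation: [-1.606, -2.7, -0.003]
contact_force: [-2.9, -0.4, 8.6]
grip_width: 0.0579
gripper_force: 99.2
```

Call:
send_rows([
  {"dx": 0, "dy": 0, "dz": 0, "rx": 0, "ry": 0, "rz": 5},
  {"dx": 0, "dy": 0, "dz": 0, "rx": 0, "ry": 0, "rz": 10},
  {"dx": 0, "dy": 0, "dz": 0, "rx": 0, "ry": 0, "rz": 15},
  {"dx": 0, "dy": 0, "dz": 0, "rx": 0, "ry": 0, "rz": 20},
  {"dx": 0, "dy": 0, "dz": 0, "rx": 0, "ry": 0, "rz": 25},
])

```text
clock: 10.22
tcp_pos: [0.4622, 0.2407, 0.0954]
orientation: [-0.984, -2.983, -0.002]
contact_force: [-5.4, -1.1, 10.5]
grip_width: 0.0582
gripper_force: 99.4
```

```bash
python3 st.py
```

```text
10.2167 [-0.791  0.432  0.238  2.058 -0.162  0.668  0.487] [0.4622 0.2407 0.0954] [-5.4 -1.1 10.5] [-0.181  0.916 -0.559] yaw 53.5 tilt 0.08
```

Call:
send_rows([
  {"dx": 0.5, "dy": 0, "dz": 0.5, "rx": 0, "ry": 0, "rz": 4},
  {"dx": 1, "dy": 0, "dz": 0.5, "rx": 0, "ry": 0, "rz": 8},
  {"dx": 1, "dy": 0, "dz": 0.5, "rx": 0, "ry": 0, "rz": 12},
  {"dx": 1, "dy": 0, "dz": 0.5, "rx": 0, "ry": 0, "rz": 12},
  {"dx": 1, "dy": 0, "dz": 0.5, "rx": 0, "ry": 0, "rz": 12},
])

```text
clock: 10.63
tcp_pos: [0.4621, 0.2405, 0.0955]
orientation: [-0.67, -3.067, 0.0]
contact_force: [-6.3, -2.0, 10.2]
grip_width: 0.0581
gripper_force: 99.3
```

```bash
python3 st.py;  python3 - <<'E'
from fit import *
for n in('side','scene'):grab(n,n+'8.png')
jf('8',(463,239),18,.05,.066)
E
```

```text
10.6333 [-0.747  0.429  0.184  2.054 -0.125  0.671  0.659] [0.4621 0.2405 0.0955] [-6.3 -2.  10.2] [-0.084  1.342 -0.278] yaw 65.3 tilt 0.13
side (array([463.5, 239.5]), np.float64(23.7), np.float64(0.99))
scene (array([462.9, 240.9]), np.float64(22.9), np.float64(0.74))
both (array([463.1, 240.3]), np.float64(23.5), np.float64(0.98))
```

Call:
send_rows([
  {"dx": -1, "dy": 0, "dz": 1, "rx": 0, "ry": 0, "rz": 0},
  {"dx": -2, "dy": 0, "dz": 2, "rx": 0, "ry": 0, "rz": 0},
  {"dx": -2, "dy": 0, "dz": 3, "rx": 0, "ry": 0, "rz": 0},
  {"dx": -2, "dy": 0, "dz": 4, "rx": 0, "ry": 0, "rz": 0},
  {"dx": -2, "dy": 0, "dz": 4, "rx": 0, "ry": 0, "rz": 0},
])

```text
clock: 11.15
tcp_pos: [0.4617, 0.2404, 0.0992]
orientation: [0.67, 3.069, 0.001]
contact_force: [-0.0, -0.8, 1.2]
grip_width: 0.0578
gripper_force: 98.1
```

```bash
python3 st.py
```

```text
11.15 [-0.751  0.421  0.187  2.055 -0.121  0.675  0.655] [0.4617 0.2404 0.0992] [-0.  -0.8  1.2] [-0.153 -0.09  -0.214] yaw 65.4 tilt 0.05
```

Call:
send_rows([
  {"dx": 0, "dy": 0, "dz": 3, "rx": 0, "ry": 0, "rz": 0},
  {"dx": 0, "dy": 0, "dz": 7, "rx": 0, "ry": 0, "rz": 0},
  {"dx": 0, "dy": 0, "dz": 12, "rx": 0, "ry": 0, "rz": 0},
  {"dx": 0, "dy": 0, "dz": 17, "rx": 0, "ry": 0, "rz": 0},
  {"dx": 0, "dy": 0, "dz": 21, "rx": 0, "ry": 0, "rz": 0},
])

```text
clock: 11.57
tcp_pos: [0.4611, 0.2406, 0.1205]
orientation: [-0.669, -3.069, -0.0]
contact_force: [-0.4, -0.1, -1.3]
grip_width: 0.0576
gripper_force: 98.0
```

Call:
send_rows([
  {"dx": 0, "dy": 0, "dz": 5, "rx": 0, "ry": 0, "rz": 0},
  {"dx": 0, "dy": 0, "dz": 11, "rx": 0, "ry": 0, "rz": 0},
  {"dx": 0, "dy": 0, "dz": 16, "rx": 0, "ry": 0, "rz": 0},
  {"dx": 0, "dy": 0, "dz": 18, "rx": 0, "ry": 0, "rz": 0},
  {"dx": 0, "dy": 0, "dz": 18, "rx": 0, "ry": 0, "rz": 0},
])

```text
clock: 11.98
tcp_pos: [0.4615, 0.2407, 0.1385]
orientation: [0.67, 3.069, 0.002]
contact_force: [0.0, 0.2, 0.2]
grip_width: 0.0581
gripper_force: 98.0
```

Call:
send_rows([
  {"dx": 0, "dy": 0, "dz": 0, "rx": 0, "ry": 0, "rz": 0},
  {"dx": 0, "dy": 0, "dz": 0, "rx": 0, "ry": 0, "rz": 0},
  {"dx": 0, "dy": 0, "dz": 0, "rx": 0, "ry": 0, "rz": 0},
  {"dx": 0, "dy": 0, "dz": 0, "rx": 0, "ry": 0, "rz": 0},
  {"dx": 0, "dy": 0, "dz": 0, "rx": 0, "ry": 0, "rz": 0},
])

```text
clock: 12.4
tcp_pos: [0.461, 0.2403, 0.1376]
orientation: [-0.67, -3.069, 0.001]
contact_force: [0.2, 0.8, -0.5]
grip_width: 0.0581
gripper_force: 98.0
```

```bash
python3 st.py; python3 - <<'E'
from fit import *
fr=[grab(n,n+'9.png')['frame'] for n in('side','scene')]
cv2.imwrite('pics/v3.png',cv2.resize(np.hstack([fr[0][120:250,160:290],fr[1][90:220,310:440]]),None,fx=3,fy=3,interpolation=cv2.INTER_CUBIC))
jf('9',(463,239),18,.05,.066)
for n in('side','scene'):
    W=ld(n,'9');d=np.hypot(W[:,0]-.463,W[:,1]-.239)<.035
    h,_=np.histogram(W[d,2],np.arange(.06,.17,.002));print(h)
    L=W[d&(W[:,2]>.125)&(W[:,2]<.152)];print(rect(L[:,:2]))
E
```

```text
12.4 [-0.765  0.36   0.201  2.031 -0.102  0.76   0.638] [0.461  0.2403 0.1376] [ 0.2  0.8 -0.5] [-0.048 -0.043  0.023] yaw 65.4 tilt 0.03
side (array([463.1, 239.3]), np.float64(23.8), np.float64(0.96))
scene (array([462.6, 241.1]), np.float64(23.1), np.float64(0.82))
both (array([462.8, 240.2]), np.float64(23.7), np.float64(0.98))
[11 12 18 55 29 21 20 20  9  9 12 11 10  8  8  8 14 20 15 20 23 24 25  9
  0  0  0  0  0  0  0  0  0  3 12 10 17 12 11 14  9 13 11 15 11 58 22  1
  4  5  6  6  3  0  0]
(array([459.9, 234.8]), array([57.8, 60.7]), 59.6)
[  8  14  16  44  44  22  21  21  19   8  10  11  12   9  12  12  16  19
  28  27  21  11  26  18   1   0   0   0   0   0   0   0   0   3  12  12
  20  15  20  19  20  15  25  18  20 118  88   5   8   4   9   4   6   4
   8]
(array([465.3, 240.7]), array([56.2, 61. ]), 23.5)
```

View pics/v3.png

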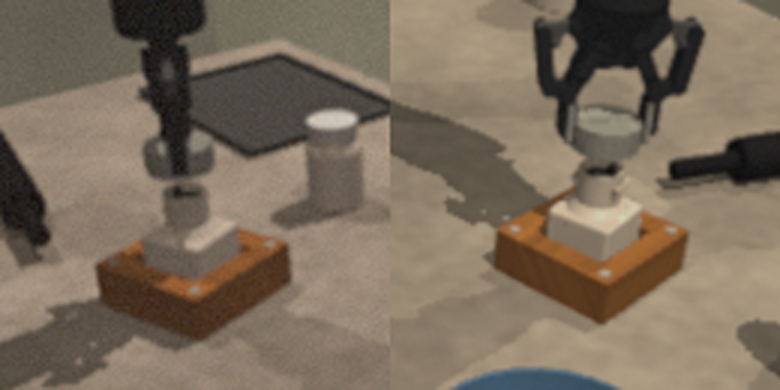

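The lid (crops: (180,155), (610,130)) is level. It is held about 20 mm above the rim, with the edge near 0.127 m and the rim near 0.106 m. The jar stands home in the block.

```bash
python3 -c "
from bench import r
print(r.hand_in())"
```

```text
the job is handed in; nothing more can be done
None
```

I handed the job in with the lid unscrewed and held level about 20 mm above the rim, and the jar home in the block; the hand-in returned no verdict, and the seal angle is inferred from an 82° turn of the gripper less about 6° of jar play.

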